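# Slide the salt and pepper home

### The job

Push the pepper mill and the salt shaker across the worktop into the low wooden stand, one in each bay (either way round), until each stands against the back board. Only push them, low down, with the fingers: they must stay upright and on the worktop the whole way, never tipped or lifted, and the things standing around must be left alone.

Things in the scene. Friction and masses are not known exactly. Their poses are not given: they have to be found in the camera images.
- pepper_mill: dark brown wooden pepper mill with a small metal knob on top, 170 mm tall, round, largest diameter 58 mm (at the foot), about 0.18 kg; loose, upright; it tips when pushed above about 40 mm, so push within about 30 mm of the worktop. Origin at the centre of its underside, z up
- salt_shaker: clear salt shaker with a grey domed cap, 90 mm tall, round, 44 mm diameter, about 0.1 kg; loose, upright (it may lean 3 degrees on its uneven foot); push it low too. Origin at the centre of its underside, z up
- stand: low light-wood stand fixed to the worktop, front and top open, no floor. Two bays, each 84 mm wide and 50 mm deep inside; walls beside and between them 9 mm thick, 40 mm high; back board 195 mm wide, 12 thick, 60 high. Origin on the worktop, midway between the bays, at the front (inner) face of the back board; x points into the bays (front to back), y to the left bay, z up
- bay_left (a point): worktop level, middle of the inner face of the back board in the stand's left (+y) bay, 46.5 mm from the stand's origin; axes as the stand. A mill that touches the back board has its centre 29 mm in front (-x) of it, the shaker 22 mm
- bay_right (a point): the same point in the right (-y) bay
- jam_jar: jam jar with a red lid, 62 mm diameter, 90 mm tall, loose; leave alone. Origin at the centre of its underside
- tomato_tin: red food tin, 57 mm diameter, 72 mm tall, loose; leave alone. Origin at the centre of its underside
- garlic_a: garlic bulb, 56 mm, loose; leave alone. Origin at the middle of its underside

How it is judged:
By the outcome, as a careful person would: the job done as asked, in the order asked, and still so for the second after the job is handed in, with the robot touching nothing.
It also fails if it takes over 72 s, if anything falls off the work surface, if the arm or the gripper's body presses on something with over 40 N, if the wrist force passes 120 N, or if a joint passes its speed limit or range.

### The arm

A 6-joint arm with a two-finger parallel gripper is mounted at the origin on a cart in front of the work surface, level with it; the furniture and walls round the work are solid. World frame = base frame: x ahead of the robot, y to its left, z up, the work surface at z = 0. Lengths are in m, angles in rad, forces in N, time in s.
With the tool pointing down it reaches from about 0.375 to 0.825 m from the base axis. Payload 5.5 kg.
Tool frame: the origin (TCP) lies at the very end of the fingers, on their centre line; the grasp point (between the pads) lies 19 mm behind it (env.hold_point_z is the z of the grasp point in the tool frame, in m); z points along the fingers, y is the line along which they close (so a half turn about z gives the same grasp; the last joint's range is limited). The gripper opens to 85 mm and grips with 20 to 120 N. Pads are 22 mm wide; open, the fingers measure 114 mm over their backs; the gripper's body (76 mm by 85 mm) begins 54 mm behind the grasp point. The pads swing forward as they close: fully open they stand 13 mm farther back than shut.
Start: joints at [-1.229, 0.314, -0.047, 1.21, 0, 1.571], TCP at [0.201, -0.565, 0.231] pointing down, gripper open.
Joint ranges: [-2.67, 2.67], [-0.69, 1.73], [-1.03, 1.25], [-2.08, 2.16], [-1.42, 1.45], [-3.14, 3.14]. Speed limits (rad/s): [2.39, 2.39, 3.01, 3.14, 3.14, 3.14].

### API

Orientations are given as a unit quaternion [x, y, z, w].
In Python, from rig import env, viewer gives the robot as it stands.
- The arm moves only by the shell command python3 -m creep 'ROWS'. ROWS is JSON, one flat list of numbers, 7 for each row, row after row: the shift along the tool's x, y, z in mm, then the turn, a rotation vector about the tool's x, y, z in units of 10 degrees (1.0 is 10 degrees), then the closure, from 0 (fully open) to 1 (shut). A call has 1 to 10 rows; each row shifts and turns the commanded pose from where the row before left it, along the tool's axes as they then stand; what a row does not reach is not made up. A row lasts 1/8 s, in which the tool goes at most 62.5 mm and 10.7 degrees, less where a joint would pass 70% of its speed; a pose out of reach is approached as far as the arm can. A call with a gripper value outside its range is refused whole. The fingers move at their own pace and stop on an object; the grip force is fixed at half the most. Time passes only in rows, so rows that do not move let the fingers close. It gives the time, the measured TCP pose, the force, the opening and the grip force at its end, in the units of the state.
- env.get_obs(): the state, without advancing time (a new reading comes with each control period).
- viewer.read_camera(name): name is "scene" or "top" or "wrist"; returns (picture, depth): 400x640x3 uint8, blue, green, red; 400x640 float32, m along the optical axis (not along the pixel's ray), 0 where there is no reading.
- viewer.camera_info(name): a dict with "K" (3x3 intrinsics, pixels), "k1" (the pictures are not rectified: a ray, as slopes to the right and down, at radius r is drawn at 1 + k1 r^2 times it, then the intrinsics apply), "extrinsics" (4x4, takes a point from world to camera coordinates). Camera axes: x right, y down, z forward; pixel columns grow to the right and rows downward; lengths in m; the calibration is good to about 2 mm. A picture is of the moment at which its call begins: read the wrist's pose just before it. camera_info takes no time and is no camera call; for the wrist camera it gives the pose at the moment of the call.
- env.job_done(): hands the job in; it is judged then, once.
The state is a dict: "time_s": time; "qpos": joint angles; "dq": joint speeds; "joint_efforts": joint torques, N m; "tcp_pos": TCP position; "tcp_rot": TCP orientation; "force": force on the tool from outside, world axes, zero at the start; "ft_torque": the same for the moment, N m; "finger_gap": finger opening in m; "finger_force": force on a finger pad.
Only numpy, scipy, OpenCV 4.12 (cv2) and the standard library are available. Lean on these libraries where they do the work, as an engineer would, in place of code of your own. Each camera call takes 0.05 s, during which the arm holds its last target. There are 200 camera calls.

## Working session

There is one attempt and no reset: what is moved stays moved. The work goes in short steps, Python scripts to look and compute and a shell command to move; the robot and the scene stay as the last step left them, time stands still between calls to the robot, and variables do not carry over. Pictures are saved under pics/ and viewed, at most 10 in all, crops included, and the job is handed in when it is done.

```bash
ls; mkdir -p pics; cat > h.py <<'E'
import numpy as np, cv2
from rig import env, viewer
def cast(info,u,v,z):
    K=np.array(info["K"]);E=np.array(info["extrinsics"]);k=info["k1"]
    d=np.array([(u-K[0,2])/K[0,0],(v-K[1,2])/K[1,1]]);s=d.copy()
    for _ in range(20): s=d/(1+k*(s@s))
    R=E[:3,:3];c=-R.T@E[:3,3];r=R.T@np.array([s[0],s[1],1])
    return c+r*(z-c[2])/r[2]
def cloud(info,dep):
    K=np.array(info["K"]);E=np.array(info["extrinsics"]);k=info["k1"]
    v,u=np.mgrid[:400,:640];d=np.stack([(u-K[0,2])/K[0,0],(v-K[1,2])/K[1,1]],-1);s=d.copy()
    for _ in range(15): s=d/(1+k*(s**2).sum(-1,keepdims=True))
    p=np.concatenate([s,np.ones((400,640,1))],-1)*dep[...,None]
    return (p-E[:3,3])@E[:3,:3]
E
python3 - <<'E'
from h import *
for n in ["top","scene"]:
    i=viewer.camera_info(n);a,d=viewer.read_camera(n);cv2.imwrite(f"pics/{n}0.png",a);np.savez(f"{n}0.npz",a=a,d=d)
    E=np.array(i["extrinsics"]);print(n,-E[:3,:3].T@E[:3,3],np.array(i["K"])[0,0],i["k1"],E[:3,:3].round(2).tolist())
o=env.get_obs();print({k:np.round(o[k],3) for k in("time_s","tcp_pos","tcp_rot","force","finger_gap")})
E
```

```text
pics
top [0.45394479 0.16064474 1.13848537] 494.56294675118176 -0.13485931142046928 [[-0.02, -1.0, -0.02], [-0.99, 0.03, -0.11], [0.11, 0.02, -0.99]]
scene [ 0.18058776 -0.48088652  0.40699791] 445.0783981188329 -0.10739342218735487 [[0.87, -0.5, 0.0], [-0.23, -0.4, -0.89], [0.44, 0.77, -0.46]]
{'time_s': np.float64(0.1), 'tcp_pos': array([ 0.201, -0.565,  0.231]), 'tcp_rot': array([ 0.985,  0.17 , -0.   , -0.001]), 'force': array([-0.197,  0.085, -0.055]), 'finger_gap': np.float64(0.085)}
```

View pics/top0.png

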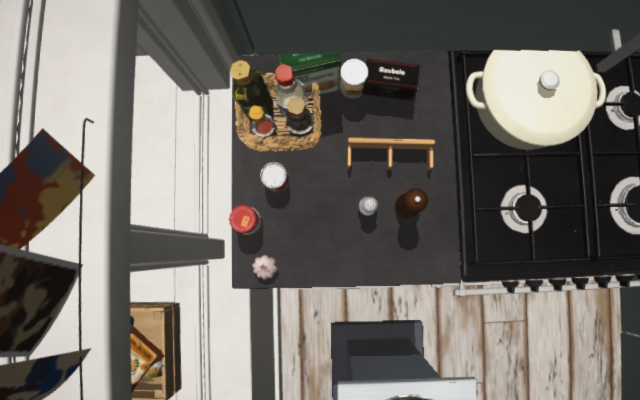

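View pics/scene0.png

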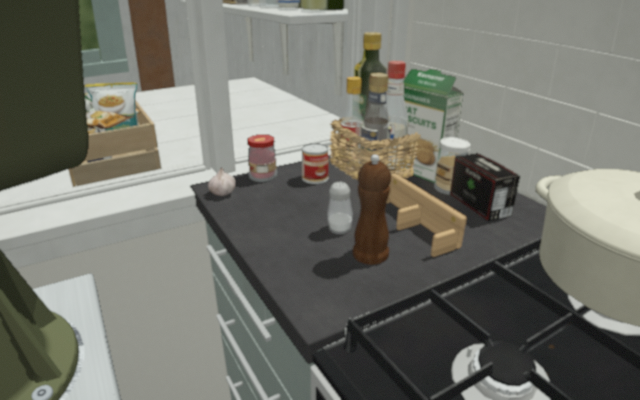

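The top view shows the mill (knob 417,199; body about 405,203), the shaker (368,205), and the stand with its back board along row 142 (348–435) and its front open towards the robot. The jar (245,220), tin (273,178) and garlic (264,267) are well to the left. The scene view confirms both are upright in front of the stand.

```bash
python3 - <<'E'
from h import *
P={}
for n in ["top","scene"]:
    i=viewer.camera_info(n);f=np.load(n+"0.npz");P[n]=cloud(i,f["d"]);a=f["a"]
    hsv=cv2.cvtColor(a,cv2.COLOR_BGR2HSV);p=P[n];H,S,V=[hsv[...,k].astype(int) for k in range(3)]
    roi=(p[...,0]>.3)&(p[...,0]<.7)&(p[...,1]>-.12)&(p[...,1]<.22)&(f["d"]>0)
    print(n,"table z",np.median(p[...,2][roi&(abs(p[...,2])<.02)]))
    wood=roi&(H>8)&(H<25)&(S>70)&(V>110)&(p[...,2]>.02)&(p[...,2]<.075)
    dark=roi&(S>70)&(p[...,2]>.012)&((H<=10)|(H>170))&(V<130)
    grey=roi&(S<60)&(p[...,2]>.02)&(p[...,2]<.12)
    for nm,m in [("wood",wood),("dark",dark),("grey",grey)]:
        k,l,st,c=cv2.connectedComponentsWithStats(m.astype(np.uint8))
        for j in range(1,k):
            if st[j,4]>40:
                q=p[l==j];print(nm,st[j],"lo",np.percentile(q,2,0).round(3),"med",np.median(q,0).round(3),"hi",np.percentile(q,98,0).round(3))
                if nm=="wood":
                    t=q[q[:,2]>.05]
                    if len(t)>20: print("  rect of board top",cv2.minAreaRect((t[:,:2]*1000).astype(np.float32)), cv2.boxPoints(cv2.minAreaRect((t[:,:2]*1000).astype(np.float32))).round().tolist())
                    # walls
                if nm in("dark","grey"):
                    for z in np.arange(.01,.17,.02):
                        s=q[abs(q[:,2]-z)<.01]
                        if len(s)>8: print("   z%.2f x %.3f..%.3f y %.3f..%.3f"%(z,*np.percentile(s[:,0],[2,98]),*np.percentile(s[:,1],[2,98])))
i=viewer.camera_info("top")
for nm,u,v,z in [("knob",417.5,199,.168),("cap",368,205,.085),("bl",348,141,.06),("br",434,142,.06),("wl",349,166,.04),("wm",390,167,.04),("wr",431,169,.04)]: print(nm,cast(i,u,v,z).round(3))
E
```

```text
top table z -4.04789996574209e-05
wood [348 138  87   7 432] lo [ 0.684 -0.066  0.055] med [0.692 0.024 0.059] hi [0.7   0.117 0.063]
  rect of board top ((691.9750366210938, 25.29419708251953), (192.41993713378906, 12.735697746276855), 87.24333953857422) [[681.0, -70.0], [694.0, -71.0], [703.0, 121.0], [690.0, 122.0]]
wood [347 145   4  21  71] lo [0.643 0.117 0.034] med [0.663 0.12  0.039] hi [0.687 0.125 0.043]
wood [388 146   5  21  86] lo [0.638 0.022 0.03 ] med [0.661 0.028 0.039] hi [0.683 0.031 0.042]
wood [429 147   4  21  77] lo [ 0.634 -0.069  0.034] med [ 0.655 -0.065  0.039] hi [ 0.677 -0.061  0.043]
dark [395 194  15  23  87] lo [ 0.526 -0.003  0.013] med [0.545 0.01  0.05 ] hi [0.572 0.017 0.152]
   z0.01 x 0.526..0.574 y -0.002..0.017
   z0.03 x 0.525..0.556 y -0.000..0.016
   z0.05 x 0.526..0.572 y -0.005..0.014
   z0.07 x 0.535..0.562 y 0.004..0.012
   z0.15 x 0.535..0.557 y 0.006..0.014
grey [358 197  20  19 293] lo [0.529 0.064 0.031] med [0.545 0.084 0.082] hi [0.568 0.101 0.091]
   z0.03 x 0.529..0.569 y 0.062..0.101
   z0.05 x 0.530..0.568 y 0.067..0.101
   z0.
[... 405 characters left out ...]
   78   74 2346] lo [ 0.636 -0.073  0.021] med [0.686 0.005 0.04 ] hi [0.695 0.112 0.061]
  rect of board top ((691.6471557617188, 22.788841247558594), (193.44500732421875, 15.195502281188965), 87.46393585205078) [[680.0, -74.0], [695.0, -74.0], [704.0, 119.0], [688.0, 120.0]]
grey [328 182  25  44 899] lo [0.531 0.058 0.022] med [0.542 0.066 0.055] hi [0.564 0.086 0.089]
   z0.03 x 0.530..0.567 y 0.057..0.086
   z0.05 x 0.531..0.564 y 0.059..0.085
   z0.07 x 0.533..0.560 y 0.061..0.085
   z0.09 x 0.534..0.561 y 0.063..0.087
knob [ 0.549 -0.008  0.168]
cap [0.547 0.084 0.085]
bl [0.693 0.122 0.06 ]
br [ 0.686 -0.07   0.06 ]
wl [0.64 0.12 0.04]
wm [0.636 0.028 0.04 ]
wr [ 0.629 -0.064  0.04 ]
```

```bash
python3 - <<'E'
import cv2
a=cv2.imread("pics/top0.png")[120:260,330:450];cv2.imwrite("pics/c0.png",cv2.resize(a,None,fx=5,fy=4.2,interpolation=cv2.INTER_CUBIC))
E
```

```text
(no output)
```

View pics/c0.png

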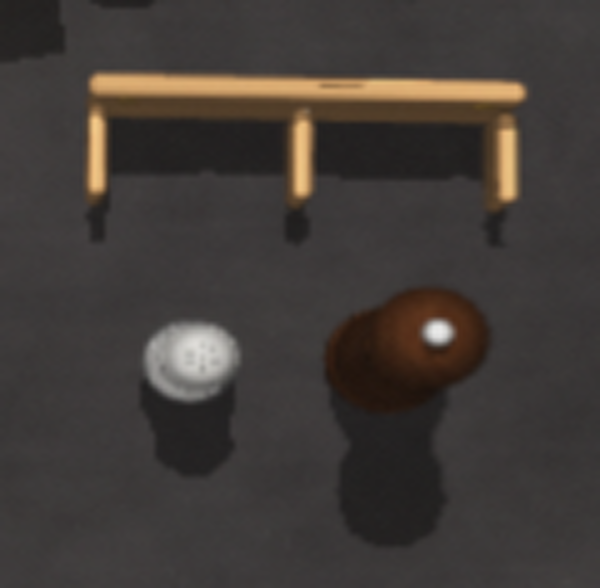

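Stand: the origin is near (0.686, 0.025), with its x axis at −2.7°. The mill is at about (0.549, −0.010) and the shaker at about (0.547, 0.083). Each is roughly in line with its own bay, so the mill goes right and the shaker left. I'll turn and travel first, keeping high, then tilt the fingers forward so the gripper body stays clear of the tall mill.

```bash
python3 -m creep '[0,0,0,0,0,0.82,0.3, 0,0,0,0,0,0.82,0.68, 0,0,0,0,0,0.82,0.68, 17,-48.5,0,0,0,0,0.68, 17,-48.5,0,0,0,0,0.68, 17,-48.5,0,0,0,0,0.68, 17,-48.5,0,0,0,0,0.68, 17,-48.5,0,0,0,0,0.68, 17,-48.5,0,0,0,0,0.68, 17,-48.5,0,0,0,0,0.68]'
python3 -m creep '[17,-48.5,0,0,0,0,0.68, 17,-48.5,0,0,0,0,0.68, 17,-48.5,0,0,0,0,0.68, 17,-48.5,0,0,0,0,0.68, 17,-48.5,0,0,0,0,0.68, 0,0,0,0,0.83,0,0.68, 0,0,0,0,0.83,0,0.68, 0,0,0,0,0.83,0,0.68, 0,0,0,0,0,0,0.68]'
```

```text
time_s: 1.35
tcp_pos: [0.3496, -0.2359, 0.2311]
tcp_rot: [0.999, -0.044, -0.0, -0.0]
force: [0.1, -0.4, 0.6]
finger_gap: 0.0273
finger_force: 0.0
time_s: 2.48
tcp_pos: [0.4494, -0.0245, 0.2284]
tcp_rot: [0.976, -0.031, 0.214, -0.003]
force: [0.9, -0.6, 0.3]
finger_gap: 0.0277
finger_force: 0.0
```

```bash
python3 -m creep '[0,-12,0,0,0,0,0.68, 0,-12,0,0,0,0.1,0.68, 0,0,0,0,0,0,0.68]'
python3 - <<'E'
from h import *
i=viewer.camera_info("wrist");a,d=viewer.read_camera("wrist");cv2.imwrite("pics/w1.png",a)
p=cloud(i,d)
ok=d>0
for nm,y0,y1 in[("mill",-.06,.035),("shaker",.04,.12)]:
  for z in (.01,.02,.03,.05,.08):
    m=ok&(abs(p[...,2]-z)<.006)&(p[...,0]>.5)&(p[...,0]<.6)&(p[...,1]>y0)&(p[...,1]<y1);q=p[m]
    if len(q)>30: print(nm,z,len(q),"x",np.percentile(q[:,0],[1,99]).round(4),"y",np.percentile(q[:,1],[1,99]).round(4))
E
```

```text
time_s: 2.85
tcp_pos: [0.4554, -0.0193, 0.2324]
tcp_rot: [0.976, -0.029, 0.215, -0.01]
force: [-0.2, 0.7, 0.4]
finger_gap: 0.0271
finger_force: 0.0
mill 0.01 187 x [0.5216 0.5542] y [-0.0395  0.0153]
mill 0.02 120 x [0.523  0.5508] y [-0.0389  0.012 ]
mill 0.05 251 x [0.5242 0.5583] y [-0.0359  0.0144]
mill 0.08 106 x [0.5306 0.5439] y [-0.0276  0.0025]
shaker 0.01 38 x [0.5299 0.5562] y [0.0596 0.0806]
shaker 0.02 40 x [0.5289 0.5551] y [0.0584 0.0788]
shaker 0.03 115 x [0.528  0.5667] y [0.058  0.0947]
shaker 0.05 183 x [0.5294 0.5641] y [0.0602 0.0925]
shaker 0.08 379 x [0.5302 0.5632] y [0.0622 0.096 ]
```

View pics/w1.png

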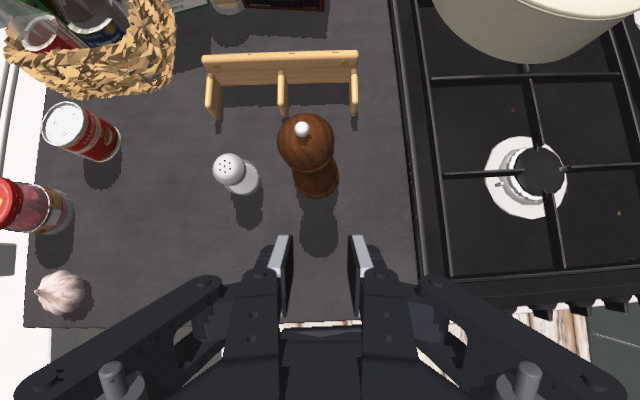

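The wrist view shows the mill (foot about 320,185), the shaker (240,180) and the stand (280,80), with free space behind both. The mill is at about (0.550, −0.0115) and the shaker at about (0.549, 0.080). I'll check whether the pose has settled.

```bash
python3 -m creep '[0,0,0,0,0,0,0.68, 0,0,0,0,0,0,0.68]'; python3 -c "
from rig import env;print(env.get_obs()['qpos'],env.get_obs()['dq'])"
```

```text
time_s: 3.15
tcp_pos: [0.454, -0.0192, 0.2316]
tcp_rot: [0.976, -0.029, 0.215, -0.01]
force: [-0.7, -1.8, -1.0]
finger_gap: 0.0272
finger_force: 0.0
[-0.06898803 -0.33214242 -0.78388469  0.68580979  0.0365604   3.14063437] [ 0.00024263 -0.00680057 -0.00396875 -0.00037407  0.00025232  0.00057423]
```

Joint 6 is at its limit, so I'll take the half-turned orientation by turning −180° about the tool axis. The tilt stays the same.

```bash
python3 -m creep '[0,0,0,0,0,-1,0.68, 0,0,0,0,0,-1,0.68, 0,0,0,0,0,-1,0.68, 0,0,0,0,0,-1,0.68, 0,0,0,0,0,-1,0.68, 0,0,0,0,0,-1,0.68, 0,0,0,0,0,-1,0.68, 0,0,0,0,0,-1,0.68, 0,0,0,0,0,-1,0.68]'; python3 -m creep '[0,0,0,0,0,-1,0.68, 0,0,0,0,0,-1,0.68, 0,0,0,0,0,-1,0.68, 0,0,0,0,0,-1,0.68, 0,0,0,0,0,-1,0.68, 0,0,0,0,0,-1,0.68, 0,0,0,0,0,-1,0.68, 0,0,0,0,0,-1,0.68, 0,0,0,0,0,-1,0.68, 0,0,0,0,0,0,0.68]'; cat > st.py <<'E'
from h import *
import sys
from scipy.spatial.transform import Rotation as R
o=env.get_obs();r=R.from_quat(o["tcp_rot"]);M=r.as_matrix();print(np.round(o["tcp_pos"],4),"\n",M.round(3),np.round(o["qpos"],2))
if len(sys.argv)>3:
    t=np.array(list(map(float,sys.argv[1:4])));print("tool mm",(M.T@(t-o["tcp_pos"])*1000).round(1))
E
python3 st.py 0.454 -0.001 0.2
```

```text
time_s: 4.28
tcp_pos: [0.4539, -0.0192, 0.2318]
tcp_rot: [0.709, 0.672, 0.159, 0.146]
force: [-0.4, 0.1, 0.0]
finger_gap: 0.0271
finger_force: 0.0
time_s: 5.52
tcp_pos: [0.4539, -0.0192, 0.2318]
tcp_rot: [0.03, 0.976, 0.011, 0.216]
force: [-0.7, -0.1, 0.1]
finger_gap: 0.0275
finger_force: 0.0
[ 0.4539 -0.0192  0.2318] 
 [[-0.905  0.054  0.422]
 [ 0.063  0.998  0.008]
 [-0.42   0.034 -0.907]] [-0.07 -0.33 -0.78  0.69  0.04  0.  ]
tool mm [14.4 17.1 29. ]
```

```bash
python3 st.py 0.46 -0.0045 0.014|tail -1; python3 -m creep '[0,14.5,0,0,0,0,0.68, 21,-1.8,45.5,0,0,0,0.68, 21,-1.8,45.5,0,0,0,0.68, 21,-1.8,45.5,0,0,0,0.68, 0,0,0,0,0,0,0.68,0,0,0,0,0,0,0.68]';python3 st.py 0.46 -0.0045 0.014
```

```text
tool mm [ 86.9   7.7 200.2]
time_s: 6.28
tcp_pos: [0.4575, -0.0053, 0.0849]
tcp_rot: [0.03, 0.977, 0.01, 0.212]
force: [0.1, 0.4, 0.2]
finger_gap: 0.0275
finger_force: 0.0
[ 0.4575 -0.0053  0.0849] 
 [[-0.908  0.054  0.415]
 [ 0.063  0.998  0.008]
 [-0.413  0.033 -0.91 ]] [-0.02 -0.14 -1.02  0.26  0.02  0.04]
tool mm [27.1 -1.4 65.5]
```

```bash
python3 -m creep '[-12.5,0,5.8,0,0,0,0.68, -12.5,0,5.8,0,0,0,0.68, 0,0,0,0,0,0,0.68]'; python3 st.py 0.487 -0.0065 0.014
```

```text
time_s: 6.65
tcp_pos: [0.4881, -0.0069, 0.0858]
tcp_rot: [0.029, 0.976, 0.01, 0.214]
force: [0.2, -0.5, -0.7]
finger_gap: 0.0272
finger_force: 0.0
[ 0.4881 -0.0069  0.0858] 
 [[-0.907  0.053  0.418]
 [ 0.062  0.998  0.008]
 [-0.417  0.033 -0.908]] [-0.03 -0.08 -0.97  0.24  0.02  0.04]
tool mm [31.  -2.  64.8]
```

```bash
python3 -m creep '[8,-0.5,16,0,0,0,0.68, 8,-0.5,16,0,0,0,0.68, 7.5,-0.5,16,0,0,0,0.68, 0,0,0,0,0,0,0.68, 0,0,0,0,0,0,0.68]'; python3 st.py 0.489 -0.0065 0.014
```

```text
time_s: 7.28
tcp_pos: [0.4895, -0.0066, 0.0344]
tcp_rot: [0.029, 0.977, 0.01, 0.209]
force: [-0.1, -0.3, -0.1]
finger_gap: 0.0271
finger_force: 0.0
[ 0.4895 -0.0066  0.0344] 
 [[-0.911  0.053  0.409]
 [ 0.061  0.998  0.008]
 [-0.408  0.032 -0.912]] [-0.03  0.03 -1.02  0.09  0.02  0.04]
tool mm [ 8.8 -0.6 18.4]
```

```bash
python3 -m creep '[0,0,0,0,0.4,0,0.68, 7,0,18.5,0,0,0,0.68, 0,0,0,0,0,0,0.68, 0,0,0,0,0,0,0.68]'; python3 st.py 0.489 -0.0065 0.014
```

```text
time_s: 7.78
tcp_pos: [0.4893, -0.006, 0.0149]
tcp_rot: [0.029, 0.984, 0.011, 0.175]
force: [-0.1, -0.7, 0.2]
finger_gap: 0.0274
finger_force: 0.0
[ 0.4893 -0.006   0.0149] 
 [[-0.937  0.053  0.345]
 [ 0.061  0.998  0.012]
 [-0.344  0.032 -0.939]] [-0.03  0.1  -0.97  0.14  0.02  0.04]
tool mm [ 0.6 -0.6  0.8]
```

```bash
python3 -m creep '[-7.5,-0.2,2.8,0,-0.2,0,0.68, -7.4,-0.2,3,0,-0.2,0,0.68, -3.6,-0.1,1.6,0,0,0,0.68, -3.6,-0.1,1.6,0,0,0,0.68, -3.6,-0.1,1.6,0,0,0,0.68, -3.6,-0.1,1.6,0,0,0,0.68, -3.6,-0.1,1.6,0,0,0,0.68, 0,0,0,0,0,0,0.68]'; python3 st.py 0.62 -0.017 0.015
```

```text
time_s: 8.78
tcp_pos: [0.5255, -0.0087, 0.0145]
tcp_rot: [0.029, 0.977, 0.01, 0.209]
force: [0.0, 0.8, 0.1]
finger_gap: 0.0272
finger_force: 0.2
[ 0.5255 -0.0087  0.0145] 
 [[-0.911  0.053  0.41 ]
 [ 0.061  0.998  0.008]
 [-0.408  0.033 -0.912]] [-0.03  0.14 -0.97  0.03  0.02  0.03]
tool mm [-86.7  -3.3  38.2]
```

```bash
python3 - <<'E'
from h import *
out=[]
a,d=viewer.read_camera("scene");out.append(cv2.resize(a[100:300,260:500],(480,400)))
a,d=viewer.read_camera("top");out.append(cv2.resize(a[120:260,340:452],(320,400)))
cv2.imwrite("pics/p1.png",np.hstack(out))
E
```

```text
(no output)
```

View pics/p1.png

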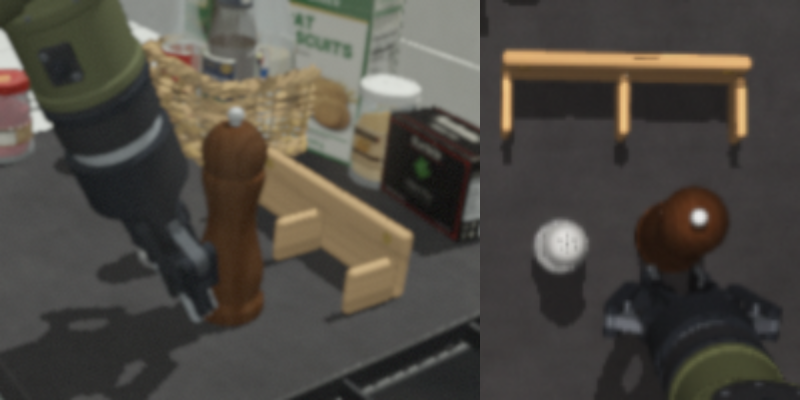

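The picture shows the mill upright in the finger cradle, contacted near its foot (left half 230,300). The shaker is untouched and the gripper body is clear. I'll keep pushing.

```bash
python3 -m creep '[-3.64,-0.13,1.63,0,0,0,0.68, -3.64,-0.13,1.63,0,0,0,0.68, -3.64,-0.13,1.63,0,0,0,0.68, -3.64,-0.13,1.63,0,0,0,0.68, -3.64,-0.13,1.63,0,0,0,0.68, -3.64,-0.13,1.63,0,0,0,0.68, -3.64,-0.13,1.63,0,0,0,0.68, -3.64,-0.13,1.63,0,0,0,0.68, -3.64,-0.13,1.63,0,0,0,0.68, -3.64,-0.13,1.63,0,0,0,0.68]'; python3 -m creep '[-3.64,-0.13,1.63,0,0,0,0.68, -3.64,-0.13,1.63,0,0,0,0.68, -3.64,-0.13,1.63,0,0,0,0.68, -3.64,-0.13,1.63,0,0,0,0.68, -3.64,-0.13,1.63,0,0,0,0.68, -3.64,-0.13,1.63,0,0,0,0.68, -3.64,-0.13,1.63,0,0,0,0.68, 0,0,0,0,0,0,0.68]'; python3 st.py 0.62 -0.017 0.0145
cat > knob.py <<'E'
from h import *
i=viewer.camera_info("top");a,d=viewer.read_camera("top")
b=cv2.cvtColor(a,cv2.COLOR_BGR2GRAY);m=((b>150)&(a.max(-1).astype(int)-a.min(-1)<40)).astype(np.uint8);m[:, :395]=0;m[:,440:]=0;m[:150]=0;m[230:]=0
k,l,s,c=cv2.connectedComponentsWithStats(m)
for j in range(1,k): print(s[j],cast(i,*c[j],.168).round(4))
np.savez("topn.npz",a=a,d=d)
cv2.imwrite("pics/k.png",cv2.resize(a[120:260,330:450],(600,588),interpolation=cv2.INTER_CUBIC))
E
python3 knob.py
```

```text
time_s: 10.12
tcp_pos: [0.5652, -0.0122, 0.0144]
tcp_rot: [0.029, 0.977, 0.01, 0.209]
force: [-1.2, 0.2, 0.6]
finger_gap: 0.0272
finger_force: 0.6
time_s: 11.12
tcp_pos: [0.5933, -0.0146, 0.0145]
tcp_rot: [0.029, 0.977, 0.01, 0.209]
force: [0.1, -0.3, -0.0]
finger_gap: 0.0275
finger_force: 0.1
[ 0.5933 -0.0146  0.0145] 
 [[-0.911  0.053  0.41 ]
 [ 0.061  0.998  0.008]
 [-0.409  0.032 -0.912]] [-0.04  0.25 -0.83  0.07  0.02  0.03]
tool mm [-24.4  -0.9  11. ]
[416 160   5   4  18] [ 0.6242 -0.0124  0.168 ]
```

```bash
python3 -m creep '[-3.64,-0.4,1.63,0,0,0,0.68, -3.64,-0.4,1.63,0,0,0,0.68, -3.64,-0.4,1.63,0,0,0,0.68, -3.64,-0.4,1.63,0,0,0,0.68, -3.64,-0.4,1.63,0,0,0,0.68, -3.64,-0.4,1.63,0,0,0,0.68, 0,0,0,0,0,0,0.68]'; python3 knob.py; python3 -m creep '[-1.8,-0.1,0.8,0,0,0,0.68, -1.8,-0.1,0.8,0,0,0,0.68,0,0,0,0,0,0,0.68]';  python3 knob.py
```

```text
time_s: 12.05
tcp_pos: [0.6172, -0.0183, 0.0145]
tcp_rot: [0.029, 0.977, 0.01, 0.21]
force: [-0.6, -0.5, 0.4]
finger_gap: 0.0273
finger_force: 0.1
[417 150   5   3  11] [ 0.6459 -0.0154  0.168 ]
time_s: 12.48
tcp_pos: [0.6206, -0.0186, 0.0143]
tcp_rot: [0.029, 0.977, 0.01, 0.209]
force: [-0.5, 0.8, -0.4]
finger_gap: 0.0276
finger_force: 0.5
[418 150   3   1   3] [ 0.6474 -0.016   0.168 ]
```

```bash
python3 -m creep '[-1.8,-0.1,0.8,0,0,0,0.68, 0,0,0,0,0,0,0.68]'|grep -E "pos|^force"; python3 -m creep '[-0.9,0,0.4,0,0,0,0.68, 0,0,0,0,0,0,0.68]'|grep -E "pos|^force";python3 -m creep '[-0.9,0,0.4,0,0,0,0.68, 0,0,0,0,0,0,0.68]'|grep -E "pos|^force"; python3 knob.py
```

```text
tcp_pos: [0.6226, -0.0189, 0.0144]
force: [0.2, 0.6, -0.4]
tcp_pos: [0.6234, -0.0189, 0.0143]
force: [-1.8, 0.2, -0.5]
tcp_pos: [0.624, -0.0189, 0.0141]
force: [-4.3, 0.2, 1.6]
```

```bash
python3 -m creep '[-0.9,0,0.4,0,0,0,0.68, 0,0,0,0,0,0,0.68]'|grep -E "pos|^force"; python3 knob.py
```

```text
tcp_pos: [0.6244, -0.0189, 0.0139]
force: [-5.9, -0.1, 4.5]
```

View pics/k.png

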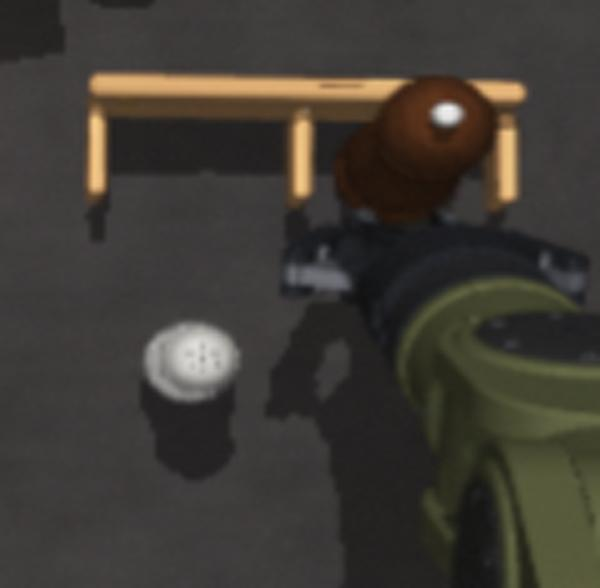

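The mill is in the right bay with its knob at (446,115) in the crop, and the contact force has risen to 6 N, so it is against the back board. I'll back off and go to the shaker.

```bash
python3 -m creep '[3,0.1,-1.6,0,0,0,0.68, 6,0.2,-3,0,0,0,0.68, 12,0.4,-5.8,0,0,0,0.68, 18.2,0.6,-8.2,0,0,0,0.68, 18.2,0.6,-8.2,0,0.2,0,0.68, 18.5,0.6,-7.6,0,0.2,0,0.68, 18.7,0.6,-6.9,0,0,0,0.68, 18.7,0.6,-6.9,0,0,0,0.68, 9,0.3,-3.5,0,0,0,0.68, 0,0,0,0,0,0,0.68]'; python3 st.py 0.49 0.085 0.0145; python3 knob.py;python3 - <<'E'
from h import *
f=np.load("topn.npz");i=viewer.camera_info("top");p=cloud(i,f["d"])
for y0,y1,x0,x1 in[(.04,.12,.5,.6)]:
  for z in(.03,.05,.07,.085):
    q=p[(abs(p[...,2]-z)<.01)&(p[...,0]>x0)&(p[...,0]<x1)&(p[...,1]>y0)&(p[...,1]<y1)];print(z,np.percentile(q,[2,98],axis=0).round(3).tolist())
E
```

```text
time_s: 14.88
tcp_pos: [0.4923, -0.008, 0.0159]
tcp_rot: [0.029, 0.984, 0.011, 0.175]
force: [0.9, 0.1, 0.5]
finger_gap: 0.027
finger_force: 0.0
[ 0.4923 -0.008   0.0159] 
 [[-0.937  0.053  0.345]
 [ 0.061  0.998  0.012]
 [-0.344  0.032 -0.938]] [-0.03  0.11 -0.97  0.15  0.02  0.03]
tool mm [ 8.3 92.6  1.6]
0.03 [[0.529, 0.066, 0.027], [0.57, 0.101, 0.04]]
0.05 [[0.53, 0.071, 0.04], [0.569, 0.099, 0.059]]
0.07 [[0.53, 0.064, 0.062], [0.563, 0.097, 0.08]]
0.085 [[0.531, 0.065, 0.076], [0.562, 0.096, 0.091]]
```

View pics/k.png

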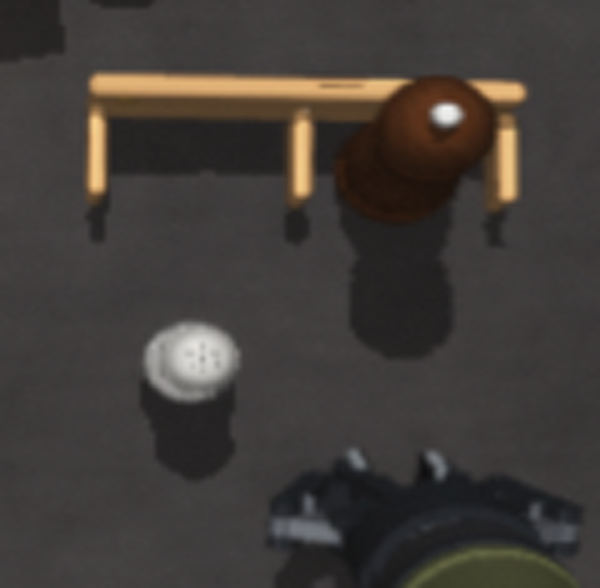

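The mill stays upright and seated (knob 446,115, unchanged). The fingers are clear at (395,470) and the shaker is at (195,360). Next I shift sideways behind the shaker.

```bash
python3 -m creep '[1.4,15.3,0.3,0,0,0,0.68, 1.4,15.3,0.3,0,0,0,0.68, 1.4,15.3,0.3,0,0,0,0.68, 1.4,15.3,0.3,0,0,0,0.68, 1.4,15.3,0.3,0,0,0,0.68, 1.4,15.3,0.3,0,0,0,0.68, 0,0,0,0,0,0,0.68, 0,0,0,0,0,0,0.68]'; python3 st.py 0.52 0.083 0.0145
```

```text
time_s: 15.92
tcp_pos: [0.4909, 0.0839, 0.0143]
tcp_rot: [0.029, 0.984, 0.011, 0.175]
force: [0.3, -0.2, 0.2]
finger_gap: 0.0269
finger_force: 0.0
[0.4909 0.0839 0.0143] 
 [[-0.937  0.053  0.345]
 [ 0.061  0.998  0.012]
 [-0.344  0.032 -0.938]] [ 0.21  0.12 -0.95  0.15 -0.06  0.26]
tool mm [-27.4   0.6   9.8]
```

```bash
python3 -m creep '[-6.6,-0.1,2.4,0,0,0,0.68, -6.6,-0.1,2.4,0,0,0,0.68, -6.6,-0.1,2.4,0,0,0,0.68, -3.76,-0.07,1.37,0,0,0,0.68, -3.76,-0.07,1.37,0,0,0,0.68, -3.76,-0.07,1.37,0,0,0,0.68, -3.76,-0.07,1.37,0,0,0,0.68, -3.76,-0.07,1.37,0,0,0,0.68, -3.76,-0.07,1.37,0,0,0,0.68, -3.76,-0.07,1.37,0,0,0,0.68]'; python3 -m creep '[-3.76,-0.07,1.37,0,0,0,0.68, -3.76,-0.07,1.37,0,0,0,0.68, -3.76,-0.07,1.37,0,0,0,0.68, -3.76,-0.07,1.37,0,0,0,0.68, -3.76,-0.07,1.37,0,0,0,0.68, -3.76,-0.07,1.37,0,0,0,0.68, 0,0,0,0,0,0,0.68]'; python3 st.py 0.6425 0.073 0.0145;  python3 - <<'E'
from h import *
out=[]
a,d=viewer.read_camera("scene");out.append(cv2.resize(a[100:300,260:500],(480,400)))
a,d=viewer.read_camera("top");out.append(cv2.resize(a[120:260,340:452],(320,400)))
cv2.imwrite("pics/p2.png",np.hstack(out))
E
```

```text
time_s: 17.18
tcp_pos: [0.5395, 0.0807, 0.0142]
tcp_rot: [0.029, 0.984, 0.011, 0.175]
force: [-0.5, -0.1, 0.2]
finger_gap: 0.0269
finger_force: 0.5
time_s: 18.05
tcp_pos: [0.5639, 0.079, 0.0144]
tcp_rot: [0.029, 0.984, 0.011, 0.175]
force: [0.5, -0.0, -1.6]
finger_gap: 0.0275
finger_force: 0.2
[0.5639 0.079  0.0144] 
 [[-0.937  0.053  0.345]
 [ 0.061  0.998  0.012]
 [-0.344  0.032 -0.938]] [ 0.17  0.23 -0.8   0.18 -0.04  0.22]
tool mm [-74.   -1.9  27. ]
```

View pics/p2.png

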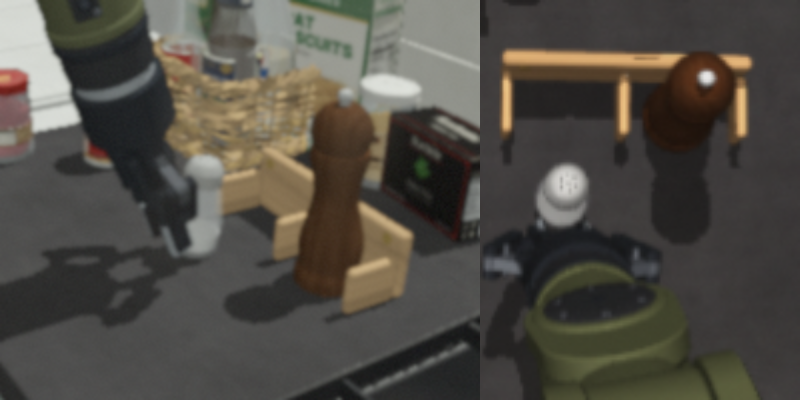

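Shaker upright in the cradle (left half 205,210), and the mill still seated. I'll continue, drifting slightly less to the right so the knuckles keep clear of the mill.

```bash
python3 -m creep '[-3.76,0.09,1.38,0,0,0,0.68, -3.76,0.09,1.38,0,0,0,0.68, -3.76,0.09,1.38,0,0,0,0.68, -3.76,0.09,1.38,0,0,0,0.68, -3.76,0.09,1.38,0,0,0,0.68, -3.76,0.09,1.38,0,0,0,0.68, -3.76,0.09,1.38,0,0,0,0.68, -3.76,0.09,1.38,0,0,0,0.68, -3.76,0.09,1.38,0,0,0,0.68, -3.76,0.09,1.38,0,0,0,0.68]'; python3 -m creep '[-3.76,0.09,1.38,0,0,0,0.68, -3.76,0.09,1.38,0,0,0,0.68, -3.76,0.09,1.38,0,0,0,0.68, -3.76,0.09,1.38,0,0,0,0.68, 0,0,0,0,0,0,0.68]'; python3 st.py 0.6425 0.077 0.0145;  python3 - <<'E'
from h import *
out=[]
a,d=viewer.read_camera("scene");out.append(cv2.resize(a[100:300,260:500],(480,400)))
a,d=viewer.read_camera("top");out.append(cv2.resize(a[120:260,340:452],(320,400)))
cv2.imwrite("pics/p3.png",np.hstack(out))
E
```

```text
time_s: 19.4
tcp_pos: [0.6037, 0.0778, 0.0143]
tcp_rot: [0.029, 0.984, 0.011, 0.175]
force: [-0.6, 1.3, -0.0]
finger_gap: 0.0275
finger_force: 0.5
time_s: 20.02
tcp_pos: [0.62, 0.0774, 0.0145]
tcp_rot: [0.029, 0.984, 0.011, 0.175]
force: [-0.3, 0.5, -0.3]
finger_gap: 0.0273
finger_force: 0.2
[0.62   0.0774 0.0145] 
 [[-0.937  0.053  0.345]
 [ 0.061  0.998  0.012]
 [-0.344  0.032 -0.938]] [ 0.14  0.32 -0.68  0.22 -0.04  0.2 ]
tool mm [-21.1   0.8   7.7]
```

View pics/p3.png

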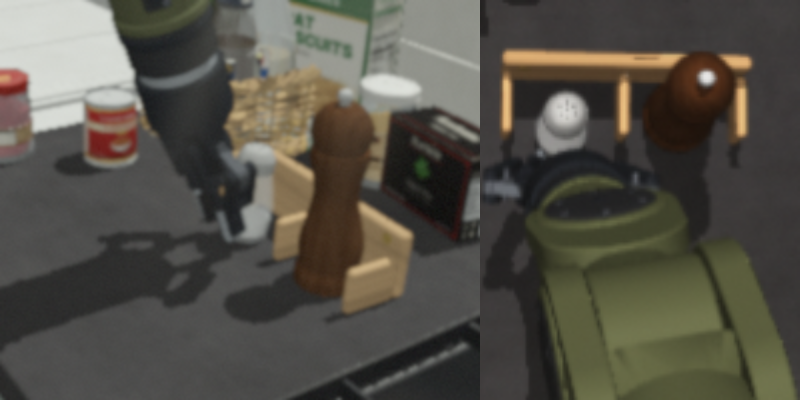

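Shaker entering the left bay (right half 560,110), fingers between the walls, and the knuckle (650,180) clear of the mill. Now the last part in small steps, watching the force.

```bash
python3 -m creep '[-2.8,0.4,1.03,0,0,0,0.68, -2.8,0.4,1.03,0,0,0,0.68, -2.8,0.4,1.03,0,0,0,0.68, -2.8,0.3,1.03,0,0,0,0.68,  -2.8,0.3,1.03,0,0,0,0.68, 0,0,0,0,0,0,0.68]'|grep -E "pos|^force"; python3 -m creep '[-1.9,0,0.7,0,0,0,0.68, 0,0,0,0,0,0,0.68]'|grep -E "pos|^force";python3 -m creep '[-1.9,0,0.7,0,0,0,0.68, 0,0,0,0,0,0,0.68]'|grep -E "pos|^force"
```

```text
tcp_pos: [0.6349, 0.0784, 0.0144]
force: [-0.2, -0.1, 0.5]
tcp_pos: [0.6366, 0.0783, 0.0144]
force: [-0.7, -1.4, -0.3]
tcp_pos: [0.6387, 0.0781, 0.0144]
force: [-0.6, 0.3, 0.1]
```

```bash
python3 -m creep '[-1.9,0,0.7,0,0,0,0.68, 0,0,0,0,0,0,0.68]'|grep -E "pos|^force"; python3 -m creep '[-0.94,0,0.35,0,0,0,0.68, 0,0,0,0,0,0,0.68]'|grep -E "pos|^force";python3 -m creep '[-0.94,0,0.35,0,0,0,0.68, 0,0,0,0,0,0,0.68]'|grep -E "pos|^force"
```

```text
tcp_pos: [0.6408, 0.078, 0.0144]
force: [-1.3, -0.1, -0.5]
tcp_pos: [0.6416, 0.078, 0.0144]
force: [-0.6, 0.3, 1.0]
tcp_pos: [0.6426, 0.0779, 0.0143]
force: [-1.6, 0.3, 0.5]
```

```bash
python3 -m creep '[-0.94,0,0.35,0,0,0,0.68, 0,0,0,0,0,0,0.68]'|grep -E "pos|^force"; python3 -m creep '[-0.94,0,0.35,0,0,0,0.68, 0,0,0,0,0,0,0.68]'|grep -E "pos|^force"
```

```text
tcp_pos: [0.6436, 0.0779, 0.0143]
force: [-0.5, 0.1, -0.6]
tcp_pos: [0.6441, 0.0779, 0.0141]
force: [-2.8, -0.1, 0.7]
```

```bash
python3 -m creep '[-0.94,0,0.35,0,0,0,0.68, 0,0,0,0,0,0,0.68]'|grep -E "pos|^force"
```

```text
tcp_pos: [0.6446, 0.078, 0.0138]
force: [-4.3, 1.5, 2.4]
```

Force is rising, as it did with the mill, so the shaker is against the board. I'll back off straight and look.

```bash
python3 -m creep '[3,0,-1.4,0,0,0,0.68, 6,0,-2.5,0,0,0,0.68, 12,0.1,-4.8,0,0,0,0.68, 18.7,0.1,-7.2,0,0,0,0.68, 18.7,0.1,-7.2,0,0,0,0.68, 18.7,0.1,-7.2,0,0,0,0.68, 18.7,0.1,-7.2,0,0,0,0.68, 18.7,0.1,-7.2,0,0,0,0.68, 10,0,-20,0,0,0,0.68, 0,0,0,0,0,0,0.68]'; python3 - <<'E'
from h import *
out=[]
a,d=viewer.read_camera("scene");out.append(cv2.resize(a[100:300,260:500],(480,400)))
ps=cloud(viewer.camera_info("scene"),d)
a,d=viewer.read_camera("top");out.append(cv2.resize(a[120:260,340:452],(320,400)))
pt=cloud(viewer.camera_info("top"),d)
cv2.imwrite("pics/p4.png",np.hstack(out))
for n,p in(("t",pt),("s",ps)):
  for nm,y0,y1,zs in(("shaker",.04,.105,(.045,.06,.075)),("mill",-.06,.015,(.07,.09,.14,.16))):
    for z in zs:
      q=p[(abs(p[...,2]-z)<.006)&(p[...,0]>.58)&(p[...,0]<.683)&(p[...,1]>y0)&(p[...,1]<y1)]
      if len(q)>15: print(n,nm,z,len(q),np.percentile(q,[2,98],axis=0)[:,:2].round(3).tolist())
E
```

```text
time_s: 24.12
tcp_pos: [0.5059, 0.0852, 0.033]
tcp_rot: [0.029, 0.984, 0.011, 0.176]
force: [0.1, 0.6, 1.3]
finger_gap: 0.0273
finger_force: 0.0
t shaker 0.045 52 [[0.648, 0.061], [0.675, 0.097]]
t shaker 0.06 30 [[0.651, 0.061], [0.666, 0.094]]
t shaker 0.075 37 [[0.652, 0.062], [0.68, 0.094]]
t mill 0.07 46 [[0.632, -0.031], [0.662, 0.0]]
t mill 0.14 93 [[0.63, -0.039], [0.678, 0.006]]
t mill 0.16 174 [[0.639, -0.032], [0.669, -0.002]]
s shaker 0.045 148 [[0.648, 0.056], [0.68, 0.086]]
s shaker 0.06 133 [[0.651, 0.058], [0.68, 0.084]]
s shaker 0.075 126 [[0.652, 0.059], [0.68, 0.084]]
s mill 0.07 185 [[0.634, -0.041], [0.667, -0.009]]
s mill 0.09 148 [[0.636, -0.039], [0.662, -0.013]]
s mill 0.14 249 [[0.63, -0.043], [0.667, -0.004]]
s mill 0.16 182 [[0.638, -0.035], [0.666, -0.008]]
```

View pics/p4.png

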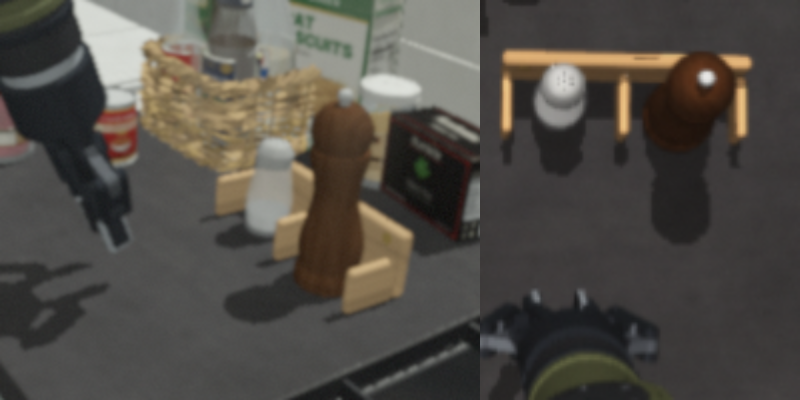

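Both stand upright in their bays, shaker at (562,95) and mill at (690,100), with their centres within about 1–2 mm of the against-the-board positions. The robot is clear, so I'll hand in.

```bash
python3 -c "
from rig import env;print(env.job_done())"
```

```text
the job is handed in; nothing more can be done
None
```

The job is handed in: the mill stands in the right bay and the shaker in the left, both upright and, by the rise in push force and camera checks good to about 2 mm, against the back board; nothing else was touched, and it took about 24 s.

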